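# Nest the dish covers at the cover rack

## Robot

A 6-joint arm with a two-finger parallel gripper is mounted at the origin on the work surface. World frame = base frame: x ahead of the robot, y to its left, z up, the work surface at z = 0. Lengths are in m, angles in rad, forces in N, time in s.
With the tool pointing down it reaches from about 0.225 to 0.875 m from the base axis. Payload 3.4 kg.
Tool frame: the origin (TCP) lies at the very end of the fingers, on their centre line; the grasp point (between the pads) lies 19 mm behind it; z points along the fingers, y is the line along which they close (so a half turn about z gives the same grasp; the last joint's range is limited). The gripper opens to 85 mm and grips with 20 to 120 N. Pads are 22 mm wide; open, the fingers measure 114 mm over their backs; the gripper's body (76 mm by 85 mm) begins 54 mm behind the grasp point. The pads swing forward as they close: fully open they stand 13 mm farther back than shut.
Start: joints at [1.074, 0.276, 1.505, -0, 1.361, -0.121], TCP at [0.211, 0.535, 0.231] pointing down, gripper open.
Joint ranges: [-2.89, 2.89], [-0.75, 2.08], [0.22, 2.7], [-1.18, 4.32], [0.11, 2.71], [-2.7, 2.7]. Speed limits (rad/s): [2.57, 2.57, 3.14, 3.14, 3.14, 3.14].

## Interface

Orientations are given as a rotation vector (axis times angle).
In Python, from plant import bot gives the robot as it stands.
- The arm moves only by the tool jog_arm, never from a script. Its argument "series" is a list of rows, each a list of 6 numbers: the shift along the world's x, y, z in units of 6 cm (1.0 is 6 cm), then the turn, a rotation vector about the world's x, y, z in units of 360 degrees (1.0 is 360 degrees). In form: [[dx, dy, dz, ax, ay, az], ...]. A call has 1 to 8 rows; each row shifts and turns the commanded pose from where the row before left it; what a row does not reach is not made up. A row lasts 1/8 s, in which the tool goes at most 62.5 mm and 10.7 degrees, less where a joint would pass 70% of its speed; a pose out of reach is approached as far as the arm can. A call with a number of a shift or a turn outside -1 to 1 is refused whole. A call with a gripper value outside its range is refused whole. "grip" is the closure, from 0 (fully open) to 1 (shut), set as the call begins (left out, the last holds). The fingers move at their own pace and stop on an object; the grip force is fixed at half the most. Time passes only in rows, so rows that do not move let the fingers close. It gives the time, the measured TCP pose, the force, the opening and the grip force at its end, in the units of the state.
- bot.get_state(): the state, without advancing time (a new reading comes with each control period).
- bot.grab_frame(name): name is "scene" or "side" or "wrist"; returns a dict with "pixels" (420x560x3 uint8, red, green, blue), "mtx" (3x3 intrinsics, pixels), "k1" (the pictures are not rectified: a ray, as slopes to the right and down, at radius r is drawn at 1 + k1 r^2 times it, then the intrinsics apply), "R" (3x3) and "t" (3): a world point X has camera coordinates R X + t. Camera axes: x right, y down, z forward; pixel columns grow to the right and rows downward; lengths in m; the calibration is good to about 2 mm. A picture is of the moment at which its call begins. There is no depth.
- bot.hand_in(): hands the job in; it is judged then, once.
Trained networks look in a picture, given as the dict that the camera call returned (one of the last four; its "shot" number tells which), for a name from the list of things; names that differ only in an ending like _2 or _b are one class to them, and where a whole thing is asked for, a point or a joint stands for the part that bears it (a point fixed in the world has none). Each returns a list of dicts, best first, with "p" (0 to 1); they miss things now and then, are a little off and sometimes report something else, mostly with a low value. They report only what shows in the picture. A call takes as long as a camera call. They do not tell look-alikes from the thing itself.
- bot.look_for(picture, thing): "centre" ([column, row] in pixels, amid what is visible of it).
- bot.trace(picture, thing): "region" (420x560 bool, what is visible of it) and "centre" ([column, row] in pixels, amid what is visible of it).
The state is a dict: "time": time; "joint_positions": joint angles; "joint_vel": joint speeds; "joint_efforts": joint torques, N m; "tcp_pos": TCP position; "orientation": TCP orientation; "force": force on the tool from outside, world axes, zero at the start; "ft_torque": the same for the moment, N m; "grip_width": opening from 0.0 (shut) to 1.0 (fully open); "gripper_force": force on a finger pad.
Only numpy, scipy, OpenCV 4.12 (cv2) and the standard library are available. Lean on these libraries where they do the work, as an engineer would, in place of code of your own. Each camera call takes 0.05 s, during which the arm holds its last target. There are 200 camera calls.

## Task

The two domed metal dish covers are to be put away as a nest in front of the wooden cover rack. Slide the wide cover that lies upside down on the table, without lifting it off, fully home between the two angled stops at the front of the rack; then tip the cover that stands on the rack forwards, without picking it up off the rack, so that it lies upside down and fully cupped inside the wide one. Leave the other things on the table where they are.

Things in the scene. Friction and masses are not known exactly. Their poses are not given: they have to be found in the camera images.
- rack: Fixed dark wooden cover rack. Origin on the table under the middle of its front face; its x points out of the front, to where the nest goes. Block 60 mm deep (x -60 to 0), 110 mm wide; its top, at z 36 mm, is the ledge that a cover stands on. In front two angled stop blocks, 34 mm high and long, centred 43 mm to either side, form a wide V that centres the wide cover.
- backrest_top (a point): Middle of the top edge of the rack's thin backrest (90 mm wide), about 78 mm above the table and 28 mm behind the rack's front face. The backrest rises from the ledge 5 mm behind the front face and leans 28 degrees back.
- dock (a point): Point on the table 66 mm straight in front of the rack's front face: where the wide cover's axis is when it is fully home against both stops.
- wide_lid_mid (a point): Wide domed aluminium cover, 0.16 kg, loose, lying upside down on the table (flat crown down, mouth up). Point on its axis half-way up, 19.5 mm above the table; z axis from crown to mouth (up). Crown 60 mm across, wall 4 mm, flaring to a flat rim flange 128 mm across outside, 105 mm inside, 5 mm thick, its top 39 mm above the table.
- standing_lid_mid (a point): Smaller domed aluminium cover, 0.11 kg, loose, standing on edge on the ledge, leaning 28 degrees back with its mouth on the backrest and its dome to the front. Point on its axis, 17.5 mm from crown and mouth; z axis crown to mouth. Flange 120 mm across, 5 mm thick; dome 92 mm. Pushed past upright it falls forwards. Nested, its flange lies on the wide one's and this point is 26.5 mm up.
- standing_lid_rim (a point): Point on the smaller cover's rim, on the mouth side: the topmost point as it stands, about 140 mm above the table and 60 mm behind the rack's front face. Below it, down to the backrest's top, the flange and the open mouth can be reached from behind; once the cover is nested this is the rim point farthest from the rack, 44 mm up.
- spool: Bystander: wooden thread spool, 34 mm in diameter, 46 mm high, beside the rack (its +y side). Origin under its centre.
- cement: Bystander: small amber bottle, 34 mm in diameter, 65 mm high, beside the rack (its -y side). Origin under its centre.
- bowl_left: Bystander: blue ceramic bowl, 120 mm in diameter, 50 mm high. Origin under its centre.
- bowl_right: Bystander: blue ceramic bowl, 110 mm in diameter, 45 mm high. Origin under its centre.
- bead_jar: Bystander: glass jar with a white cap, 48 mm in diameter, 60 mm high. Origin under its centre.
- bodkin: Bystander: pointed hand tool with a wooden handle, 140 mm long, lying on the table. Origin under its middle.
Mind the look-alikes: they are no part of the job. What is shaped like the part that bears wide_lid_mid but orange is not meant.

How it is judged:
On the way:
1. the wide cover sits flat, upside down and fully home against the rack's stops (axis within 12 mm of the dock point) while the other cover still stands on the rack (horizontal distance between wide_lid_mid and dock below 0.012 m and angle between wide_lid_mid's own z axis and vertical below 0.12 rad and height (world z) of standing_lid_mid above 0.07 m and angle between standing_lid_mid's own z axis and vertical above 1.2 rad), for 0.2 s.
At the end, for the whole second after the job is handed in: The wide cover lies flat upside down, axis within 15 mm of the dock point; the smaller cover lies in it upside down, within 6 degrees of level, axes within 11 mm of each other, sunk home (its mid point under 31.5 mm high; 26.5 is fully home); both at rest (horizontal distance between wide_lid_mid and dock below 0.015 m and angle between each of wide_lid_mid, standing_lid_mid's own z axis and vertical below 0.1 rad and height (world z) of wide_lid_mid below 0.026 m and horizontal distance between standing_lid_mid and wide_lid_mid below 0.011 m and height (world z) of standing_lid_mid below 0.0315 m and linear speed of each of standing_lid, wide_lid below 0.02 m/s); the robot touches nothing.
It fails at once if the wide cover was lifted off the table (raised by more than 20 mm) or tipped by more than 30 degrees (height (world z) of wide_lid_mid above 0.04 m or angle between wide_lid_mid's own z axis and vertical above 0.52 rad).
It fails at once if the standing cover was picked up off the rack (its mid point more than 130 mm above the table; standing it is about 96 mm, tipping over it stays under 105 mm) (height (world z) of standing_lid_mid above 0.13 m).
It fails at once if a bystander (spool, bottle, bowl, jar or bodkin) was moved by more than 30 mm (distance of any of spool, cement, bowl_left, bowl_right, bead_jar, bodkin from where it was at the start of the episode above 0.03 m).
It also fails if it takes over 46 s, if anything falls off the work surface, if the arm or the gripper's body presses on something with over 40 N, if the wrist force passes 120 N, or if a joint passes its speed limit or range.

## Working session

There is one attempt and no reset: what is moved stays moved. The work goes in short steps, Python scripts to look and compute and a tool call to move; the robot and the scene stay as the last step left them, time stands still between calls to the robot, and variables do not carry over. Pictures are saved under pics/ and viewed, at most 10 in all, crops included, and the job is handed in when it is done.

Besides the shell and the picture viewer there is one more tool, called after "Request:" by a JSON object that holds its "method" and its "body", one argument or row to a line. jog_arm: Moves the arm, as the interface text tells. Its arguments: {"type":"object","properties":{"series":{"type":"array"},"grip":{"type":"number"}},"required":["series"]}

```bash
mkdir -p pics; cat > h.py <<'E'
import numpy as np, cv2
from plant import bot
def ray(f,px):
    K=np.array(f["mtx"]);d=(np.array(px,float)-K[:2,2])/[K[0,0],K[1,1]]
    u=d.copy()
    for _ in range(20): u=d/(1+f["k1"]*(u@u))
    R=np.array(f["R"]);v=R.T@np.array([u[0],u[1],1]);c=-R.T@np.array(f["t"])
    return c,v
def onz(f,px,z):
    c,v=ray(f,px);return c+v*(z-c[2])/v[2]
def proj(f,X):
    x=np.array(f["R"])@np.array(X)+np.array(f["t"]);u=x[:2]/x[2];u=u*(1+f["k1"]*(u@u))
    K=np.array(f["mtx"]);return u*[K[0,0],K[1,1]]+K[:2,2]
def tri(obs):
    A=np.zeros((3,3));b=np.zeros(3)
    for f,p in obs:
        c,v=ray(f,p);v=v/np.linalg.norm(v);P=np.eye(3)-np.outer(v,v);A+=P;b+=P@c
    return np.linalg.solve(A,b)
def save(f,n): cv2.imwrite(f"pics/{n}.png",cv2.cvtColor(f["pixels"],cv2.COLOR_RGB2BGR))
E
python3 - <<'E'
from h import *
np.set_printoptions(precision=3,suppress=True)
F={n:bot.grab_frame(n) for n in("scene","side","wrist")}
for n in F: save(F[n],n+"0")
im=np.hstack([F[n]["pixels"] for n in("scene","side")]);
for n in F:
  f=F[n];print(n,"cam",-np.array(f["R"]).T@np.array(f["t"]))
  for t in "rack backrest_top dock wide_lid_mid standing_lid_mid standing_lid_rim spool cement bowl_left bowl_right bead_jar bodkin".split():
    try: print(n,t,[(np.round(d["centre"]),round(d["p"],2),onz(f,d["centre"],0.02)[:2]) for d in bot.look_for(f,t)[:4]])
    except Exception as e: print(t,e)
print(bot.get_state())
E
```

```text
scene cam [ 0.946 -0.572  0.787]
scene rack [(array([225., 218.]), 0.59, array([ 0.439, -0.045]))]
scene backrest_top [(array([226., 215.]), 0.87, array([ 0.434, -0.037]))]
scene dock [(array([224., 214.]), 0.59, array([ 0.427, -0.034]))]
scene wide_lid_mid [(array([312., 204.]), 0.95, array([0.595, 0.134])), (array([263., 242.]), 0.8, array([ 0.566, -0.052])), (array([330., 300.]), 0.61, array([ 0.783, -0.096]))]
scene standing_lid_mid [(array([223., 190.]), 0.72, array([0.367, 0.033]))]
scene standing_lid_rim [(array([221., 192.]), 0.62, array([0.367, 0.025]))]
scene spool [(array([263., 191.]), 0.45, array([0.457, 0.096]))]
scene cement [(array([200., 235.]), 0.51, array([ 0.427, -0.128]))]
scene bowl_left [(array([353., 161.]), 0.75, array([0.596, 0.368]))]
scene bowl_right [(array([156., 322.]), 0.58, array([ 0.519, -0.359]))]
scene bead_jar [(array([288., 137.]), 0.73, array([0.369, 0.351])), (array([228., 367.]), 0.69, array([ 0.698, -0.344]))]
scene bodkin [(array([288., 135.]), 0.73, array([0.363, 0.362]))]
side cam [ 0.154 -0.751  0.725]
side rack [(array([223., 288.]), 0.9
[... 1295 characters left out ...]

wrist standing_lid_rim []
wrist spool [(array([ 96., 412.]), 0.5, array([0.456, 0.103]))]
wrist cement []
wrist bowl_left []
wrist bowl_right []
wrist bead_jar []
wrist bodkin [(array([216., 324.]), 0.93, array([0.364, 0.373]))]
{'time': 1.95, 'joint_positions': array([ 1.074,  0.276,  1.505,  0.   ,  1.361, -0.121]), 'joint_vel': array([-0.   ,  0.   , -0.001,  0.001, -0.   , -0.001]), 'joint_efforts': array([  0.002, -41.664, -24.61 ,   0.   ,  -0.   ,  -0.   ]), 'tcp_pos': array([0.211, 0.535, 0.231]), 'orientation': array([0.587, 3.086, 0.   ]), 'force': array([ 0.246,  0.105, -0.55 ]), 'ft_torque': array([-0.004,  0.014, -0.058]), 'gripper_force': 0.0, 'grip_width': 0.9979953919747231}
```

```bash
python3 - <<'E'
import cv2
a=cv2.imread("pics/scene0.png")[130:350,150:390];b=cv2.imread("pics/side0.png")[170:370,180:430]
cv2.imwrite("pics/c1.png",cv2.resize(a,None,fx=2.7,fy=2.7,interpolation=2))
cv2.imwrite("pics/c2.png",cv2.resize(b,None,fx=3,fy=3,interpolation=2))
E
```

```text
(no output)
```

View pics/c1.png

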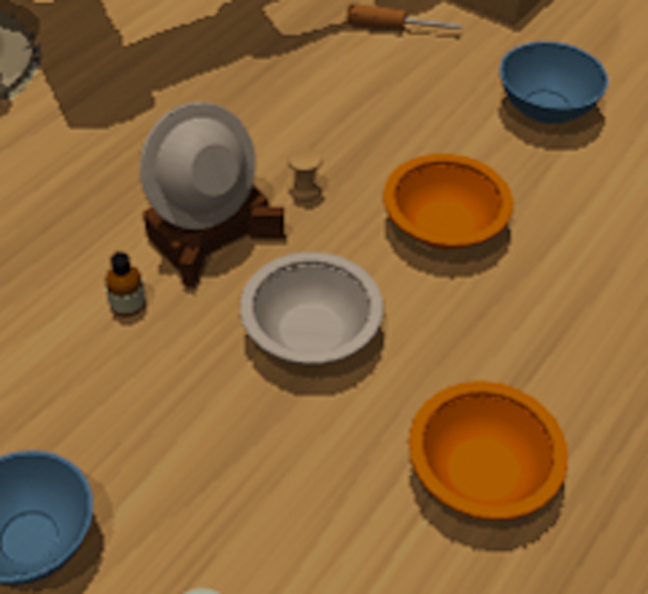

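View pics/c2.png

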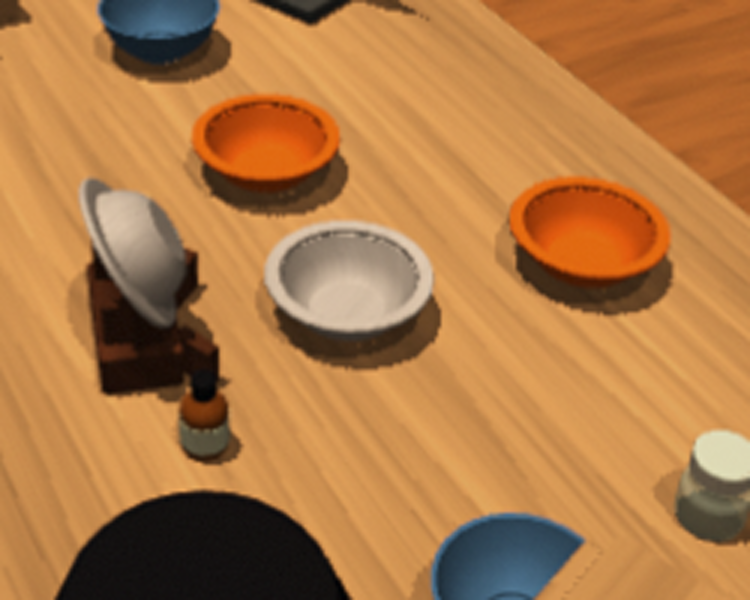

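The grey wide cover is at scene pixel (265,244), side pixel (297,263). The orange look-alikes are at scene pixels (316,204) and (331,297). The grey, metallic one nearest the rack fits the description, and both enlarged crops confirm it. Next I'll fit the models to the traced regions.

```bash
cat > fit.py <<'E'
from h import *
from scipy.optimize import minimize
np.set_printoptions(precision=4,suppress=True)
def disc(c,n,r,k=48):
    n=n/np.linalg.norm(n);a=np.cross(n,[.3,.9,.2]);a/=np.linalg.norm(a);b=np.cross(n,a)
    t=np.linspace(0,2*np.pi,k,False)[:,None];return c+r*(np.cos(t)*a+np.sin(t)*b)
def hull(f,P,S=4):
    im=np.zeros((420*2,560*2),np.uint8);q=np.array([proj(f,p) for p in P]).astype(np.float32)
    h=cv2.convexHull(q)*2+0.5;cv2.fillPoly(im,[np.round(h*16).astype(np.int32)],255,shift=4);return cv2.GaussianBlur(im,(0,0),3)/255.
def wide(p):
    c=np.array([p[0],p[1],0]);z=np.array([0,0,1.])
    return np.vstack([disc(c+.039*z,z,.064),disc(c+.034*z,z,.064),disc(c,z,.030)])
def Rz(a): return np.array([[np.cos(a),-np.sin(a),0],[np.sin(a),np.cos(a),0],[0,0,1]])
T=np.radians(28)
def stand(p): # x,y of rack, yaw
    R=Rz(p[2]);o=np.array([p[0],p[1],0]);n=np.array([-np.cos(T),0,-np.sin(T)])
    m=np.array([-.0164,0,.0955]);n2=R@n
    g=lambda s:o+R@(m+s*n)
    return np.vstack([disc(g(.0175),n2,.06),disc(g(.0125),n2,.06),disc(g(.0125),n2,.046),disc(g(-.0175),n2,.027)])
def fit(obs,model,p0):
    M=[cv2.GaussianBlur(cv2.resize(m.astype(np.uint8)*255,(1120,840),interpolation=0),(0,0),3)/255. for f,m in obs]
    J=lambda p:sum(((hull(f,model(p))-m)**2).sum() for (f,_),m in zip(obs,M))
    r=minimize(J,p0,method="Nelder-Mead",options=dict(initial_simplex=np.vstack([p0]+[np.array(p0)+np.eye(len(p0))[i]*[.015,.015,.2][i] for i in range(len(p0))]),xatol=2e-4,fatol=1,maxiter=150))
    return r.x,r.fun,[m.sum() for m in M]
def best(f,t,X):
    q=proj(f,X);d=[e for e in bot.trace(f,t)];d.sort(key=lambda e:np.hypot(*(np.array(e["centre"])-q)));print(t,d[0]["centre"],d[0]["p"],q) if d else print("none",t);return d[0]["region"] if d else None
E
cat > m1.py <<'E'
from fit import *
A=bot.grab_frame("scene");B=bot.grab_frame("side")
ow=[(f,best(f,"wide_lid_mid",[.577,-.051,.02])) for f in(A,B)]
os_=[(f,best(f,"standing_lid_mid",[.39,-.03,.096])) for f in(A,B)]
rk=[(f,best(f,"rack",[.40,-.05,.03])) for f in(A,B)]
for o in([ow[0]],[ow[1]],ow): print("wide",fit(o,wide,[.577,-.051]))
for o in([os_[0]],[os_[1]],os_): r=fit(o,stand,[.41,-.03,-.2]);print("stand",r)
p=r[0];R=Rz(p[2]);o=np.array([p[0],p[1],0])
for (f,m),(g,k),(_,s),n in zip(ow,rk,os_,"AB"):
    im=cv2.cvtColor(f["pixels"],cv2.COLOR_RGB2BGR);S=4;im=cv2.resize(im,None,fx=S,fy=S,interpolation=2)
    def poly(L,c):cv2.polylines(im,[np.round((np.array([proj(f,o+R@np.array(q)) for q in L])+.5)*S).astype(int)],True,c,1)
    for z in(0,.036): poly([[-.06,-.055,z],[-.06,.055,z],[0,.055,z],[0,-.055,z]],(0,255,0))
    poly([[-.005,-.045,.036],[-.005,.045,.036],[-.028,.045,.078],[-.028,-.045,.078]],(255,0,255))
    for mm,c in((s,(255,255,0)),(k,(0,255,255))):
        cs,_=cv2.findContours(cv2.resize(mm.astype(np.uint8),None,fx=S,fy=S,interpolation=0),0,1);cv2.drawContours(im,cs,-1,c,1)
    q=proj(f,o+R@np.array([.0,0,.05]));x,y=int(q[0]*S)-190,int(q[1]*S)-220
    cv2.imwrite(f"pics/ov{n}.png",im[y:y+440,x:x+380])
cv2.imwrite("pics/ov.png",np.hstack([cv2.imread("pics/ovA.png"),cv2.imread("pics/ovB.png")]))
np.savez("rk.npz",a=rk[0][1],b=rk[1][1],sa=os_[0][1],sb=os_[1][1])
E
python3 m1.py
```

```text
wide_lid_mid [264.0, 243.1] 0.79 [266.4302 243.8543]
wide_lid_mid [297.6, 263.5] 0.9 [292.0616 263.9427]
standing_lid_mid [222.3, 190.5] 0.62 [212.1183 185.5531]
standing_lid_mid [227.8, 252.7] 0.73 [210.0443 256.5023]
rack [223.2, 219.0] 0.76 [212.0075 209.9922]
rack [221.6, 285.2] 0.69 [219.8244 284.2477]
wide (array([ 0.5794, -0.0631]), np.float64(42.57110342176086), [np.float64(6912.027450980392)])
wide (array([ 0.5772, -0.0648]), np.float64(34.23658592848904), [np.float64(7183.949019607843)])
wide (array([ 0.5781, -0.0634]), np.float64(98.48984236831987), [np.float64(6912.027450980392), np.float64(7183.949019607843)])
stand (array([ 0.4501, -0.0287, -0.1849]), np.float64(6.276847366397539), [np.float64(6280.043137254903)])
stand (array([ 0.4453, -0.0312, -0.2105]), np.float64(82.60485966935795), [np.float64(4019.9333333333334)])
stand (array([ 0.4474, -0.0285, -0.2201]), np.float64(177.90079200307576), [np.float64(6280.043137254903), np.float64(4019.9333333333334)])
```

View pics/ov.png

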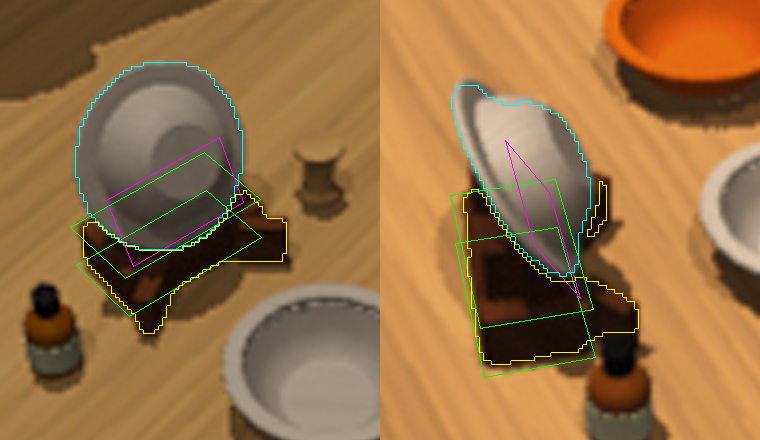

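```bash
cat > m2.py <<'E'
from fit import *
A=bot.grab_frame("scene");B=bot.grab_frame("side");d=np.load("rk.npz")
def parts(p):
    R=Rz(p[2]);o=np.array([p[0],p[1],0]);H=[]
    H.append([[x,y,z] for x in(-.06,0) for y in(-.055,.055) for z in(0,.036)])
    H.append([[x,y,z] for y in(-.045,.045) for x,z in((-.005,.036),(-.028,.078),(-.032,.076),(-.01,.036))])
    for s in(-1,1):
        u=np.array([np.sin(p[4]),s*np.cos(p[4])]);v=np.array([np.cos(p[4]),-s*np.sin(p[4])]);c=np.array([p[3],s*.043])
        H.append([[*(c+a*.017*u+b*p[5]*v),z] for a in(-1,1) for b in(-1,1) for z in(0,.034)])
    return [[o+R@np.array(q) for q in h] for h in H]
def J(p):
    e=0
    for f,m,s in((A,d["a"],d["sa"]),(B,d["b"],d["sb"])):
        im=np.max([hull(f,h) for h in parts(p)],0)
        up=lambda q:cv2.resize(q.astype(np.uint8)*255,(1120,840),interpolation=0)
        w=1-cv2.dilate(up(s),np.ones((5,5)))/255.
        mm=cv2.GaussianBlur(up(m),(0,0),3)/255.
        e+=(w*(im-mm)**2).sum()
    return e+((p[5]-.007)/.003)**2*3
p0=np.array([.449,-.026,-.22,.012,.6,.007])
for k in range(2):
    sx=np.vstack([p0]+[p0+np.eye(6)[i]*[.01,.01,.15,.01,.3,.003][i] for i in range(6)])
    r=minimize(J,p0,method="Nelder-Mead",options=dict(initial_simplex=sx,maxiter=350,xatol=2e-4,fatol=.5));p0=r.x
    print(r.x,r.fun)
p=r.x;print("dock",(Rz(p[2])@[.066,0,0])[:2]+p[:2])
for t in ("dock","backrest_top"):
  print(t,[(f0,e["centre"],round(e["p"],2)) for f0,f in(("A",A),("B",B)) for e in bot.look_for(f,t)[:2]])
E
timeout 400 python3 m2.py
```

```text
[ 0.452  -0.0259 -0.2829  0.0031  0.9003  0.0065] 253.3660641848429
[ 0.4518 -0.0259 -0.2852  0.0032  1.024   0.0066] 246.99973660793597
dock [ 0.5151 -0.0445]
dock [('A', [223.8, 212.8], 0.68), ('B', [226.1, 287.5], 0.7)]
backrest_top [('A', [225.0, 213.8], 0.66), ('B', [226.3, 286.1], 0.9)]
```

Request:
{"method": "jog_arm", "body": {
  "series": [
    [0.46, -0.64, 0, 0, 0, 0.0186],
    [0.46, -0.64, 0, 0, 0, 0],
    [0.46, -0.64, 0, 0, 0, 0],
    [0.46, -0.64, 0, 0, 0, 0],
    [0.46, -0.64, 0, 0, 0, 0],
    [0.46, -0.64, 0, 0, 0, 0],
    [0.46, -0.64, 0, 0, 0, 0],
    [0.46, -0.64, 0, 0, 0, 0]
  ],
  "grip": 0
}}

```text
time: 3.65
tcp_pos: [0.4327, 0.2264, 0.2315]
orientation: [0.406, 3.115, 0.001]
force: [0.3, 0.1, 0.1]
grip_width: 1.001
gripper_force: 0.0
```

Request:
{"method": "jog_arm", "body": {
  "series": [
    [0.46, -0.64, 0, 0, 0, 0],
    [0.46, -0.64, 0, 0, 0, 0],
    [0.46, -0.64, 0, 0, 0, 0],
    [0.46, -0.64, 0, 0, 0, 0],
    [0.46, -0.64, 0, 0, 0, 0],
    [0.46, -0.64, 0, 0, 0, 0],
    [0.46, -0.64, 0, 0, 0, 0],
    [0, 0, 0, 0, 0, 0]
  ]
}}

```text
time: 4.65
tcp_pos: [0.6269, -0.0442, 0.2305]
orientation: [0.411, 3.114, -0.001]
force: [-0.3, 0.2, -0.4]
grip_width: 1.0
gripper_force: 0.0
```

Request:
{"method": "jog_arm", "body": {
  "series": [
    [0.47, -0.67, 0, 0, 0, 0],
    [0, 0, -0.7, 0, 0, 0],
    [0, 0, -0.8, 0, 0, 0],
    [0, 0, -0.8, 0, 0, 0],
    [0, 0, -0.8, 0, 0, 0],
    [0, 0, -0.5, 0, 0, 0],
    [0, 0, -0.1, 0, 0, 0],
    [0, 0, 0, 0, 0, 0]
  ]
}}

```text
time: 5.65
tcp_pos: [0.6536, -0.0809, 0.01]
orientation: [0.405, 3.115, 0.0]
force: [0.8, -0.2, 0.6]
grip_width: 1.006
gripper_force: 0.0
```

```bash
python3 - <<'E'
from h import *
A=bot.grab_frame("scene");B=bot.grab_frame("side")
c=lambda f:cv2.resize(f["pixels"][170:310,200:380],None,fx=2.2,fy=2.2)
cv2.imwrite("pics/p1.png",np.hstack([c(A),c(B)])[:,:,::-1])
print(bot.get_state()["tcp_pos"])
E
```

```text
[ 0.65455035 -0.08131664  0.01118765]
```

View pics/p1.png

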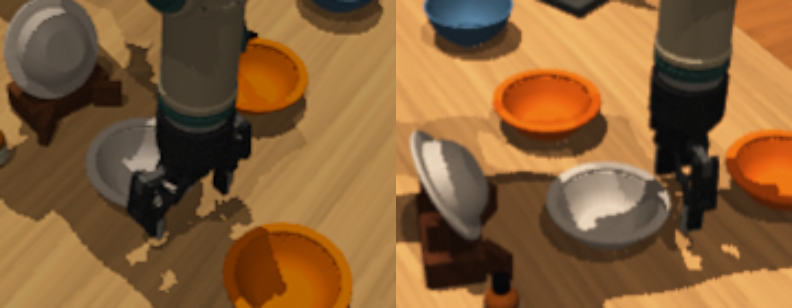

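Request:
{"method": "jog_arm", "body": {
  "series": [
    [-0.11, 0.03, 0, 0, 0, 0],
    [-0.11, 0.03, 0, 0, 0, 0],
    [-0.11, 0.03, 0, 0, 0, 0],
    [-0.11, 0.03, 0, 0, 0, 0],
    [-0.11, 0.03, 0, 0, 0, 0],
    [-0.11, 0.03, 0, 0, 0, 0],
    [-0.11, 0.03, 0, 0, 0, 0],
    [-0.11, 0.03, 0, 0, 0, 0]
  ]
}}

```text
time: 6.75
tcp_pos: [0.6004, -0.0669, 0.0095]
orientation: [0.405, 3.114, 0.0]
force: [1.4, -1.0, 2.0]
grip_width: 0.999
gripper_force: 1.3
```

Request:
{"method": "jog_arm", "body": {
  "series": [
    [-0.08, 0.022, 0, 0, 0, 0],
    [-0.08, 0.022, 0, 0, 0, 0],
    [-0.08, 0.022, 0, 0, 0, 0],
    [-0.08, 0.022, 0, 0, 0, 0],
    [0, 0, 0, 0, 0, 0]
  ]
}}

```text
time: 7.38
tcp_pos: [0.5802, -0.0613, 0.0091]
orientation: [-0.405, -3.114, -0.0]
force: [0.2, 0.2, 0.7]
grip_width: 1.0
gripper_force: 0.8
```

Request:
{"method": "jog_arm", "body": {
  "series": [
    [-0.05, 0.014, 0, 0, 0, 0],
    [-0.05, 0.014, 0, 0, 0, 0],
    [0, 0, 0, 0, 0, 0]
  ]
}}

```text
time: 7.75
tcp_pos: [0.5744, -0.0597, 0.0091]
orientation: [-0.405, -3.114, -0.0]
force: [-0.3, -0.1, 1.0]
grip_width: 0.998
gripper_force: 0.6
```

Request:
{"method": "jog_arm", "body": {
  "series": [
    [-0.03, 0.008, 0, 0, 0, 0],
    [-0.03, 0.008, 0, 0, 0, 0],
    [0, 0, 0, 0, 0, 0]
  ]
}}

```text
time: 8.12
tcp_pos: [0.5711, -0.0589, 0.0092]
orientation: [-0.405, -3.114, -0.0]
force: [-0.3, -0.4, 1.2]
grip_width: 0.998
gripper_force: 0.6
```

```bash
cat > m3.py <<'E'
from fit import *
import sys
A=bot.grab_frame("scene");B=bot.grab_frame("side")
d=[e for e in bot.trace(B,"wide_lid_mid")]; print([(e["centre"],e["p"],e["region"].sum()) for e in d])
q=proj(B,[.52,-.045,.03]);d.sort(key=lambda e:np.hypot(*(np.array(e["centre"])-q)))
print(fit([(B,d[0]["region"])],wide,[.52,-.045]))
im=[cv2.cvtColor(cv2.resize(f["pixels"],None,fx=4,fy=4,interpolation=2),cv2.COLOR_RGB2BGR) for f in(A,B)]
P=fit([(B,d[0]["region"])],wide,[.52,-.045])[0]
o=[]
for f,i in zip((A,B),im):
    L=np.array([proj(f,x) for x in disc(np.array([P[0],P[1],.039]),np.array([0,0,1.]),.064)])
    cv2.polylines(i,[np.round((L+.5)*4).astype(int)],True,(0,255,0),1)
    x,y=(int(v*4) for v in proj(f,[.49,-.04,.05]));o.append(i[y-230:y+230,x-195:x+195])
cv2.imwrite(f"pics/{sys.argv[1]}.png",np.hstack(o))
E
python3 m3.py q1
```

```text
[([260.2, 215.2], 0.78, np.int64(862)), ([268.9, 268.7], 0.73, np.int64(1719)), ([378.0, 246.8], 0.71, np.int64(1488))]
(array([ 0.5114, -0.0465]), np.float64(186.40828911956942), [np.float64(6876.047058823529)])
```

View pics/q1.png

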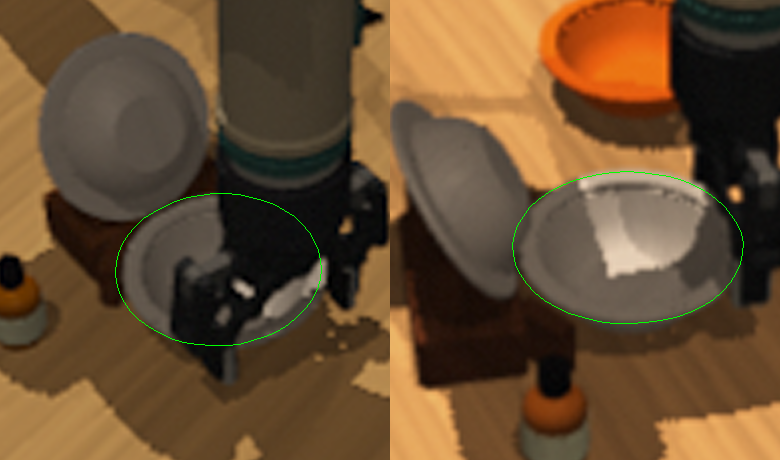

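Request:
{"method": "jog_arm", "body": {
  "series": [
    [-0.03, 0.008, 0, 0, 0, 0],
    [-0.03, 0.008, 0, 0, 0, 0],
    [0, 0, 0, 0, 0, 0]
  ]
}}

```text
time: 8.65
tcp_pos: [0.5695, -0.0584, 0.0097]
orientation: [0.405, 3.112, -0.0]
force: [4.3, -0.2, -0.1]
grip_width: 1.001
gripper_force: 1.9
```

Request:
{"method": "jog_arm", "body": {
  "series": [
    [-0.03, 0.008, 0, 0, 0, 0],
    [0, 0, 0, 0, 0, 0]
  ]
}}

```text
time: 8.9
tcp_pos: [0.5693, -0.0583, 0.0102]
orientation: [0.405, 3.109, -0.001]
force: [5.8, -2.6, -1.0]
grip_width: 1.005
gripper_force: 2.7
```

Request:
{"method": "jog_arm", "body": {
  "series": [
    [-0.04, 0.011, 0, 0, 0, 0],
    [0, 0, 0, 0, 0, 0]
  ]
}}

```text
time: 9.15
tcp_pos: [0.569, -0.0583, 0.0108]
orientation: [0.404, 3.105, -0.002]
force: [8.9, -3.2, 0.6]
grip_width: 0.998
gripper_force: 4.1
```

Request:
{"method": "jog_arm", "body": {
  "series": [
    [0.2, -0.054, 0, 0, 0, 0],
    [0.4, -0.1, 0.0, 0, 0, 0],
    [0.3, -0.05, 0.5, 0, 0, 0],
    [0, 0, 1, 0, 0, 0],
    [0, 0, 1, 0, 0, 0],
    [0, 0, 1, 0, 0, 0],
    [0, 0, 0, 0, 0, 0]
  ]
}}

```text
time: 10.02
tcp_pos: [0.6196, -0.0694, 0.2248]
orientation: [0.404, 3.107, -0.001]
force: [0.7, 0.7, 0.0]
grip_width: 0.999
gripper_force: 0.0
```

Request:
{"method": "jog_arm", "body": {
  "series": [
    [-0.63, 0.16, 0, 0, 0, 0],
    [-0.63, 0.16, 0, 0, 0, 0],
    [-0.63, 0.16, 0, 0, 0, 0],
    [-0.63, 0.16, 0, 0, 0, 0],
    [-0.63, 0.16, 0, 0, 0, 0],
    [-0.63, 0.16, 0, 0, 0, 0],
    [-0.61, 0.16, 0, 0, 0, 0],
    [0, 0, 0, 0, 0, 0]
  ],
  "grip": 0.6
}}

```text
time: 11.02
tcp_pos: [0.3499, -0.0007, 0.2178]
orientation: [-0.404, -3.109, -0.001]
force: [1.4, -0.5, 0.9]
grip_width: 0.401
gripper_force: 0.0
```

```bash
python3 m3.py q2; python3 -c "
from plant import bot;print(bot.get_state()['tcp_pos'])"
```

```text
[([266.2, 214.6], 0.94, np.int64(1277)), ([376.5, 245.8], 0.8, np.int64(1493)), ([267.6, 268.1], 0.7, np.int64(1761)), ([225.5, 284.6], 0.35, np.int64(1009))]
(array([ 0.5127, -0.0466]), np.float64(95.77382545174933), [np.float64(7043.952941176471)])
[ 0.35448665 -0.00194257  0.21886106]
```

View pics/q2.png

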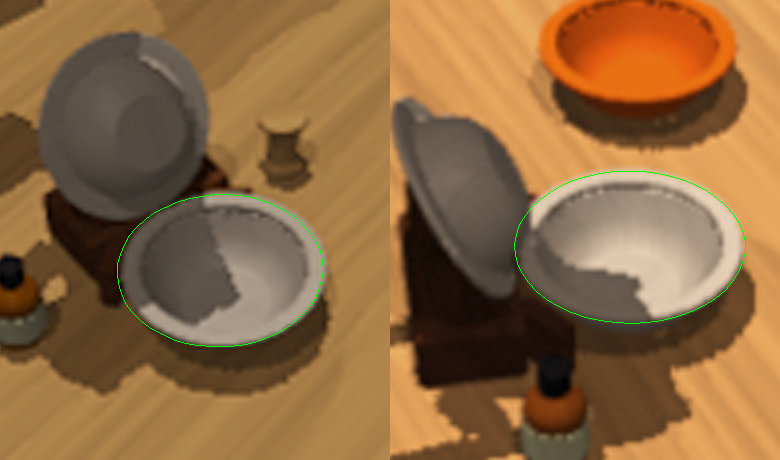

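Request:
{"method": "jog_arm", "body": {
  "series": [
    [0, 0, -0.8, 0, 0, 0],
    [0, 0, -0.8, 0, 0, 0],
    [0, 0, -0.13, 0, 0, 0],
    [0.16, -0.043, 0, 0, 0, 0],
    [0.16, -0.043, 0, 0, 0, 0],
    [0.08, -0.021, 0, 0, 0, 0],
    [0.08, -0.021, 0, 0, 0, 0],
    [0, 0, 0, 0, 0, 0]
  ]
}}

```text
time: 12.18
tcp_pos: [0.3837, -0.0097, 0.1159]
orientation: [0.406, 3.115, 0.0]
force: [0.2, 0.1, -1.1]
grip_width: 0.401
gripper_force: 0.1
```

Request:
{"method": "jog_arm", "body": {
  "series": [
    [0.06, -0.016, 0, 0, 0, 0],
    [0.06, -0.016, 0, 0, 0, 0],
    [0.06, -0.016, 0, 0, 0, 0],
    [0, 0, 0, 0, 0, 0]
  ]
}}

```text
time: 12.68
tcp_pos: [0.3945, -0.0126, 0.1155]
orientation: [0.406, 3.115, 0.0]
force: [-0.8, 0.5, 0.2]
grip_width: 0.399
gripper_force: 0.0
```

Request:
{"method": "jog_arm", "body": {
  "series": [
    [0.05, -0.013, 0, 0, 0, 0],
    [0.05, -0.013, 0, 0, 0, 0],
    [0.05, -0.013, 0, 0, 0, 0],
    [0.05, -0.013, 0, 0, 0, 0],
    [0.05, -0.013, 0, 0, 0, 0],
    [0, 0, 0, 0, 0, 0],
    [0, 0, 0, 0, 0, 0]
  ]
}}

```text
time: 13.55
tcp_pos: [0.4089, -0.0164, 0.1155]
orientation: [-0.406, -3.115, -0.0]
force: [0.3, 0.5, 1.0]
grip_width: 0.401
gripper_force: 0.0
```

```bash
python3 - <<'E'
from h import *
A=bot.grab_frame("scene");B=bot.grab_frame("side")
c=lambda f,x,y:cv2.resize(f["pixels"][y:y+130,x:x+130],None,fx=3,fy=3,interpolation=2)
cv2.imwrite("pics/r1.png",np.hstack([c(A,170,150),c(B,180,210)])[:,:,::-1])
E
```

```text
(no output)
```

View pics/r1.png

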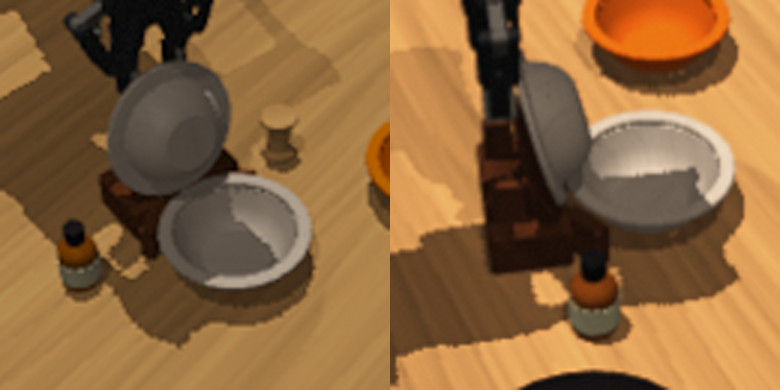

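The cover is tipping properly. It's nearly upright and its bottom is still on the ledge, so I'll keep pushing slowly.

Request:
{"method": "jog_arm", "body": {
  "series": [
    [0.05, -0.013, 0, 0, 0, 0],
    [0.05, -0.013, 0, 0, 0, 0],
    [0.05, -0.013, 0, 0, 0, 0],
    [0.05, -0.013, 0, 0, 0, 0],
    [0, 0, 0, 0, 0, 0],
    [0, 0, 0, 0, 0, 0],
    [0, 0, 0, 0, 0, 0]
  ]
}}

```text
time: 14.52
tcp_pos: [0.4209, -0.0194, 0.1155]
orientation: [-0.406, -3.115, -0.0]
force: [0.5, -0.3, 0.2]
grip_width: 0.399
gripper_force: 0.0
```

```bash
python3 - <<'E'
from h import *
A=bot.grab_frame("scene");B=bot.grab_frame("side")
c=lambda f,x,y:cv2.resize(f["pixels"][y:y+130,x:x+130],None,fx=3,fy=3,interpolation=2)
cv2.imwrite("pics/r2.png",np.hstack([c(A,190,160),c(B,200,210)])[:,:,::-1])
E
```

```text
(no output)
```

View pics/r2.png

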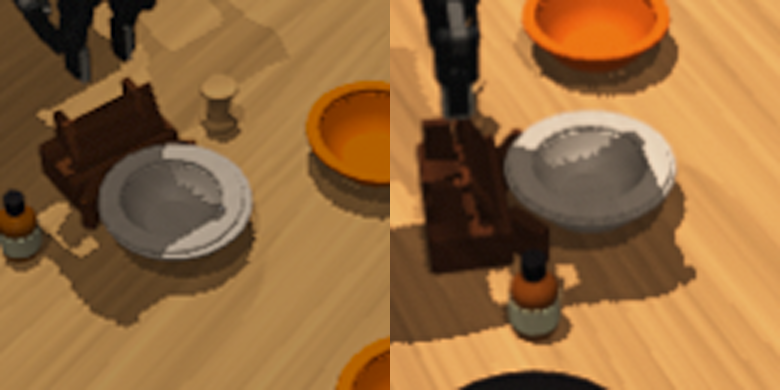

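Request:
{"method": "jog_arm", "body": {
  "series": [
    [-0.3, 0.08, 0.2, 0, 0, 0],
    [-0.3, 0.08, 0.5, 0, 0, 0],
    [0, 0, 1, 0, 0, 0],
    [0, 0, 0, 0, 0, 0]
  ]
}}

```text
time: 15.12
tcp_pos: [0.388, -0.0105, 0.2217]
orientation: [0.404, 3.105, -0.001]
force: [0.1, -0.1, -0.6]
grip_width: 0.399
gripper_force: 0.0
```

```bash
cat > m4.py <<'E'
from fit import *
import sys
A=bot.grab_frame("scene");B=bot.grab_frame("side");o=[];ob=[];Q=np.array([.5125,-.045,.03])
for f in(A,B):
    ms=[]
    for t in("wide_lid_mid","standing_lid_mid"):
        q=proj(f,Q);d=[e for e in bot.trace(f,t) if np.hypot(*(np.array(e["centre"])-q))<15]
        print(t,[(e["centre"],round(e["p"],2),e["region"].sum()) for e in d]);ms+= [e["region"] for e in d]
    if ms: ob.append((f,np.any(ms,0)))
z=np.array([0,0,1.])
mod=lambda p:np.vstack([wide(p),disc(np.array([p[0],p[1],.044]),z,.060)])
for s in [[x] for x in ob]+[ob]: r=fit(s,mod,[.5125,-.045]);print(r)
P=r[0]
for f in(A,B):
    im=cv2.cvtColor(cv2.resize(f["pixels"],None,fx=6,fy=6,interpolation=2),cv2.COLOR_RGB2BGR);raw=im.copy()
    for r_,h,c in((.064,.034,(0,255,0)),(.060,.044,(255,0,255))):
        L=np.array([proj(f,x) for x in disc(np.array([P[0],P[1],h]),z,r_)]);cv2.polylines(im,[np.round((L+.5)*6).astype(int)],True,c,1)
    x,y=(int(v*6) for v in proj(f,[P[0],P[1],.035]));s=np.s_[y-145:y+145,x-195:x+195];o.append(np.vstack([im[s],raw[s]]))
cv2.imwrite(f"pics/{sys.argv[1]}.png",np.hstack(o))
E
python3 m4.py s1
```

```text
wide_lid_mid []
standing_lid_mid [([248.3, 226.3], 0.76, np.int64(1339))]
wide_lid_mid []
standing_lid_mid [([264.1, 267.8], 0.71, np.int64(1475))]
(array([ 0.5093, -0.0433]), np.float64(409.12905805459434), [np.float64(5355.988235294117)])
(array([ 0.5146, -0.0409]), np.float64(619.4326028450596), [np.float64(5900.047058823529)])
(array([ 0.5131, -0.0422]), np.float64(1097.8615916955018), [np.float64(5355.988235294117), np.float64(5900.047058823529)])
```

View pics/s1.png

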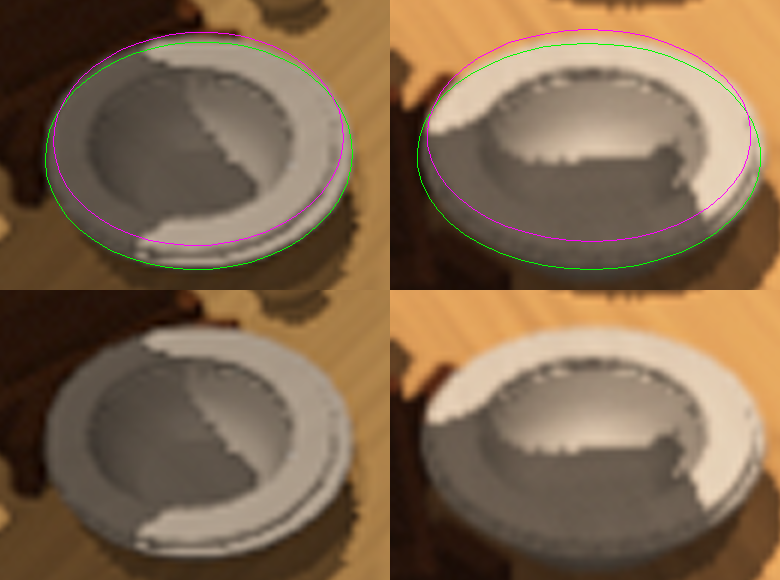

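```bash
cat >> m4.py <<'E'
print("small only")
for zz in (.044,.050):
  ms=lambda p:np.vstack([disc(np.array([p[0],p[1],zz]),z,.060),disc(np.array([p[0],p[1],zz-.005]),z,.060)])
  for s in [[x] for x in ob]+[ob]: print(zz,fit(s,ms,[.5125,-.045]))
E
python3 m4.py s2
```

```text
wide_lid_mid []
standing_lid_mid [([247.4, 223.6], 0.81, np.int64(1371))]
wide_lid_mid []
standing_lid_mid [([266.9, 265.7], 0.73, np.int64(1546))]
(array([ 0.5093, -0.0409]), np.float64(326.2042752787389), [np.float64(5484.070588235294)])
(array([ 0.5137, -0.0422]), np.float64(432.12991926182247), [np.float64(6184.043137254903)])
(array([ 0.5115, -0.0416]), np.float64(795.9305344098425), [np.float64(5484.070588235294), np.float64(6184.043137254903)])
small only
0.044 (array([ 0.513 , -0.0465]), np.float64(37.9121414840446), [np.float64(5484.070588235294)])
0.044 (array([ 0.5106, -0.0479]), np.float64(52.41742406766628), [np.float64(6184.043137254903)])
0.044 (array([ 0.5123, -0.0474]), np.float64(121.06006920415226), [np.float64(5484.070588235294), np.float64(6184.043137254903)])
0.05 (array([ 0.5171, -0.0508]), np.float64(60.98508266051519), [np.float64(5484.070588235294)])
0.05 (array([ 0.5074, -0.054 ]), np.float64(83.12386005382545), [np.float64(6184.043137254903)])
0.05 (array([ 0.5116, -0.0518]), np.float64(426.8952710495963), [np.float64(5484.070588235294), np.float64(6184.043137254903)])
```

```bash
python3 -c "
from plant import bot;print(bot.hand_in())"
```

```text
the job is handed in; nothing more can be done
None
```

The job is handed in, with no verdict returned: the wide cover was slid home against the stops and the smaller one tipped into it. By my camera fits it lies at its fully nested height, with the two axes about 2 mm apart.

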